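# Clip the ruby probe the other way round

### The arm

A 6-joint arm with a two-finger parallel gripper is mounted at the origin on the work surface. World frame = base frame: x ahead of the robot, y to its left, z up, the work surface at z = 0. Lengths are in mm, angles in rad, forces in N, time in s.
With the tool pointing down it reaches from about 275 to 775 mm from the base axis. Payload 14.6 kg.
Tool frame: the origin (TCP) lies between the finger pads; the fingertips stand manip.tcp_to_tips ahead of it and the grasp point (between the pads) lies 6 mm ahead of it (manip.tcp_to_tips is the distance from the TCP to the fingertips, in mm); z points along the fingers, y is the line along which they close (so a half turn about z gives the same grasp; the last joint's range is limited). The gripper opens to 85 mm and grips with 20 to 120 N. Pads are 22 mm wide; open, the fingers measure 114 mm over their backs; the gripper's body (76 mm by 85 mm) begins 54 mm behind the grasp point. The pads swing forward as they close: fully open they stand 13 mm farther back than shut.
Start: joints at [-1.265, 0.263, -0.048, 1.259, 0, 1.415], TCP at [233.444, -470.247, 256.278] pointing down, gripper open.
Joint ranges: [-2.65, 2.65], [-0.89, 1.7], [-1.18, 1.37], [-2.13, 2.11], [-1.35, 1.29], [-3.14, 3.14]. Speed limits (rad/s): [1.89, 1.89, 2.57, 2.79, 3.14, 3.14].

### API

Orientations are given as a rotation vector (axis times angle).
In Python, from station import manip gives the robot as it stands. The module is installed in compiled form; this text tells all that it offers.
- The arm moves only by the shell command python3 -m creep 'ROWS' [OPENING] [FORCE]. ROWS is JSON, a list that holds one entry, the list of rows, each a list of 6 numbers: the shift along the tool's x, y, z normalised to -1 to 1, where 1 is 200 mm, then the turn, a rotation vector about the tool's x, y, z normalised to -1 to 1, where 1 is 60 degrees. In form: [[[dx, dy, dz, ax, ay, az], ...]]. A call has 1 to 5 rows; each row is the pose to reach, as a shift and turn from the pose commanded when the call began, along the tool's axes at that moment; what a row does not reach only later rows make up. A row lasts 1/12 s, in which the tool goes at most 41.7 mm and 7.16 degrees, less where a joint would pass 70% of its speed; a pose out of reach is approached as far as the arm can. A call with a number of a shift or a turn outside -1 to 1 is refused whole. A call with a gripper value outside its range is refused whole. OPENING is the closure, from 0 (fully open) to 1 (shut), set as the call begins (- or left out, the last holds). The fingers move at their own pace and stop on an object; FORCE is the grip in N (left out, the last holds). Time passes only in rows, so rows that repeat a pose let the fingers close. It gives the time, the measured TCP pose, the force, the opening and the grip force at its end, in the units of the state.
- manip.sense(): the state, without advancing time (a new reading comes with each control period).
- manip.read_camera(name): name is "side" or "top"; returns a dict with "color" (480x640x3 uint8, red, green, blue), "K" (3x3 intrinsics, pixels), "rvec" (rotation vector, rad) and "tvec" (3), from world to camera coordinates, as OpenCV has them. Camera axes: x right, y down, z forward; pixel columns grow to the right and rows downward; lengths in mm; the calibration is good to about 2 mm. A picture is of the moment at which its call begins. There is no depth.
- manip.job_done(): hands the job in; it is judged then, once.
The state is a dict: "time_s": time; "joint_pos": joint angles; "joint_velocities": joint speeds; "joint_torque": joint torques, N m; "tcp_pos": TCP position; "ee_rot": TCP orientation; "wrist_force": force on the tool from outside, world axes, zero at the start; "ft_torque": the same for the moment, N m; "width": opening from 0.0 (shut) to 1.0 (fully open); "gripper_force": force on a finger pad.
Only numpy, scipy, OpenCV 4.12 (cv2) and the standard library are available. Lean on these libraries where they do the work, as an engineer would, in place of code of your own. Each camera call takes 0.05 s, during which the arm holds its last target. There are 200 camera calls.

### The job

Of the two measuring probes on the granite plate, take the one with the red ruby ball, turn it end for end and press it from above fully home into the spring clip, so that its ball lies over the clip's yellow end block and the orange grip is centred between the two pairs of jaws. Let go of it, and leave the probe with the white ball where it lies.

Things in the scene. Friction and masses are not known exactly. Their poses are not given: they have to be found in the camera images.
- ruby_mid (a point): Centre of the red-balled probe, in its orange square grip (30 mm long, 17 mm square; grasp across it). A straight rod 180 mm long, 90 g, lying flat, its axis 8.5 mm above the plate. Aluminium barrel, 16 mm diameter, to 56 mm either side of the centre; then a brass thread (11 mm diameter) at one end, a thin stem and the red ball at the other. x axis: along the rod towards the ball; z axis: up.
- ruby_ball (a point): Centre of that probe's red ball, 14 mm in diameter, 90 mm from ruby_mid along the probe's x axis.
- white_mid (a point): Centre of the other probe, the same in all but its ball and cone, which are white. Same axes. Not to be moved. A green-handled plug gauge of similar size lies near the probes too. The clip: its sprung jaws have rolled lips 7 mm above the seat; 5 to 15 N straight down snaps a probe past them onto saddles that stop it; merely laid on the jaws it stays some 10 to 15 mm too high.
- clip_seat (a point): Seat of the fixed spring clip (blue base, 10 mm thick): where the probe's centre lies when home, 40 mm above the plate. x: along the seated probe to the yellow block (28 mm high, 90 mm off); y: across the jaws; z: up. Two jaw pairs, 11 mm wide, at x = +34 and -34 mm hold the barrel; fingers have the gap between, free above 17 mm. Flared guides, mouth 30 mm wide, rise to 64 mm above the plate.
Things that resemble listed ones, but are neither listed nor needed, are in the scene too. Leave any green, purple or turquoise look-alike of the part that bears clip_seat alone.

How it is judged:
By the outcome, as a careful person would: the job done as asked, in the order asked, and still so for the second after the job is handed in, with the robot touching nothing.
It also fails if it takes over 35 s, if anything falls off the work surface, if the arm or the gripper's body presses on something with over 40 N, if the wrist force passes 120 N, or if a joint passes its speed limit or range.

## Working session

There is one attempt and no reset: what is moved stays moved. The work goes in short steps, Python scripts to look and compute and a shell command to move; the robot and the scene stay as the last step left them, time stands still between calls to the robot, and variables do not carry over. Pictures are saved under pics/ and viewed, at most 10 in all, crops included, and the job is handed in when it is done.

```bash
mkdir -p pics; python3 - <<'E'
from station import manip
import cv2
for n in("top","side"):
    d=manip.read_camera(n); cv2.imwrite(f"pics/{n}0.png",d["color"][:,:,::-1]); print(n,d["K"],d["rvec"],d["tvec"])
print(manip.tcp_to_tips,manip.sense())
E
```

```text
top [[457.02638488   0.         324.19615872]
 [  0.         457.02638488 240.74183624]
 [  0.           0.           1.        ]] [ 2.16843276 -2.20020715  0.03197307] [  54.18781534  468.57314247 1032.46809128]
side [[571.96586527   0.         314.12011278]
 [  0.         571.96586527 236.41162441]
 [  0.           0.           1.        ]] [ 2.13350068 -0.02276213  0.01781108] [-469.80417103   74.01987348 1144.57183244]
25.0 {'time_s': 0.1, 'joint_pos': array([-1.26527708e+00,  2.63470013e-01, -4.88584771e-02,  1.25937815e+00,
       -2.37223768e-05,  1.41548808e+00]), 'joint_velocities': array([-7.95993596e-04, -1.14198585e-03,  2.78184478e-03,  2.10421534e-03,
        7.36605176e-05,  7.29476185e-04]), 'joint_torque': array([ 4.96048364e-03, -6.38575816e+01,  3.85066116e+01,  1.00087328e-02,
       -9.08747279e-05, -1.79104893e-05]), 'tcp_pos': array([ 233.3838114 , -470.03870074,  255.88130198]), 'ee_rot': array([-3.05768457e+00, -7.17271163e-01,  1.44410085e-04]), 'wrist_force': array([-0.75003791, -0.80421942,  0.37574431]), 'ft_torque': array([ 0.02519904,  0.07317756, -0.0835143 ]), 'gripper_force': 0.0, 'width': 0.9983682780144667}
```

View pics/top0.png

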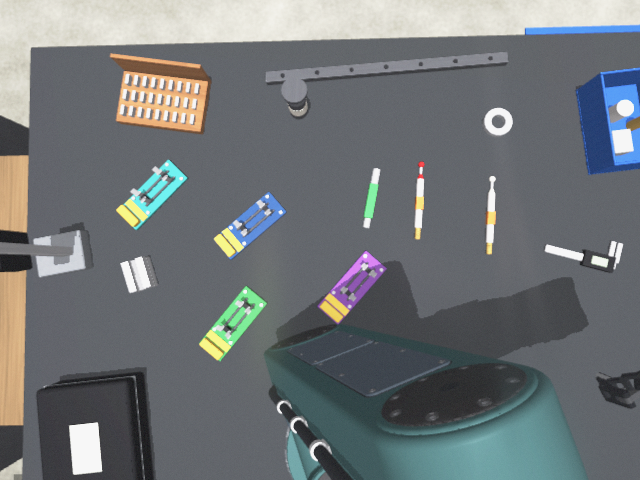

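View pics/side0.png

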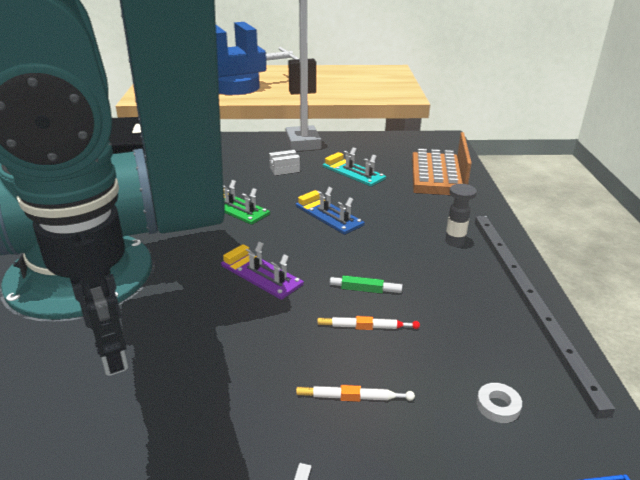

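The top view shows the ruby probe with its ball at (421,165), grip at (419,202) and thread at (418,236). The blue clip's yellow block is at (230,242) and its jaws are around (250,222). The side view shows the same probe with its grip at (365,323) and ball at (416,325), and the blue clip around (330,210).

```bash
cat > h.py <<'E'
import numpy as np, cv2
from station import manip
def cam(n):
    d=manip.read_camera(n); d["R"]=cv2.Rodrigues(np.array(d["rvec"],float))[0]; d["t"]=np.array(d["tvec"],float).ravel()
    d["hsv"]=cv2.cvtColor(d["color"],cv2.COLOR_RGB2HSV); return d
def ray(d,p):
    v=d["R"].T@np.linalg.solve(d["K"],[p[0],p[1],1.]); return -d["R"].T@d["t"],v
def onz(d,p,z):
    o,v=ray(d,p); return o+v*(z-o[2])/v[2]
def tri(a,p,b,q):
    o,v=ray(a,p);s,w=ray(b,q); k=np.linalg.lstsq(np.c_[v,-w],s-o,rcond=None)[0]
    A,B=o+k[0]*v,s+k[1]*w; return (A+B)/2,np.linalg.norm(A-B)
def blobs(d,lo,hi,roi,amin=8):
    m=cv2.inRange(d["hsv"],np.array(lo),np.array(hi)); k=np.zeros_like(m); x0,y0,x1,y1=roi; k[y0:y1,x0:x1]=m[y0:y1,x0:x1]
    n,l,s,c=cv2.connectedComponentsWithStats(k)
    return [(c[i].round(1),s[i,4],s[i,:4]) for i in range(1,n) if s[i,4]>=amin],k
E
python3 - <<'E'
from h import *
T,S=cam("top"),cam("side")
RT,RS=(395,150,445,250),(310,305,430,340)
for nm,lo,hi in(("orange",(8,150,150),(17,255,255)),("red",(0,170,90),(5,255,255)),("brass",(17,100,80),(25,255,255))):
    a,b=blobs(T,lo,hi,RT)[0],blobs(S,lo,hi,RS)[0]; print(nm,a,b)
    for i in a:
        for j in b: print("  tri",*tri(T,i[0],S,j[0]),"onz",onz(T,i[0],8.5))
CT,CS=(205,185,295,265),(290,180,370,240)
for nm,lo,hi in(("yellow",(20,120,80),(35,255,255)),("blue",(100,100,50),(125,255,255))):
    for d,r,z in((T,CT,0),(S,CS,0)):
        b,m=blobs(d,lo,hi,r,15); box=cv2.boxPoints(cv2.minAreaRect(cv2.findNonZero(m))); print(nm,b,box.round(1).tolist())
        print([onz(d,p,10 if nm=="blue" else 28).round(0).tolist() for p in box])
a=cv2.resize(T["color"][180:270,200:300],None,fx=6,fy=6,interpolation=cv2.INTER_CUBIC)[:,:,::-1]
cv2.imwrite("pics/ct.png",a)
cv2.imwrite("pics/cs.png",cv2.resize(S["color"][180:240,285:375],None,fx=8,fy=8,interpolation=cv2.INTER_CUBIC)[:,:,::-1])
E
```

```text
orange [(array([415.5, 203. ]), np.int32(12), array([415, 198,   2,  11], dtype=int32))] [(array([363.6, 316.6]), np.int32(28), array([356, 316,  17,   3], dtype=int32)), (array([364. , 325.4]), np.int32(113), array([356, 321,  17,   9], dtype=int32))]
  tri [ 552.84541569 -162.04903794   15.95881491] 1.4608461505825678 onz [ 553.09018395 -163.35111338    8.5       ]
  tri [ 554.64855699 -165.18366006   -1.66572337] 0.4383121268757656 onz [ 553.09018395 -163.35111338    8.5       ]
red [] [(array([399.2, 324.1]), np.int32(17), array([398, 321,   4,   7], dtype=int32)), (array([415., 325.]), np.int32(21), array([413, 321,   7,   8], dtype=int32))]
brass [(array([422.6, 202.6]), np.int32(13), array([422, 197,   2,  12], dtype=int32)), (array([417. , 233.5]), np.int32(39), array([415, 228,   6,  11], dtype=int32))] [(array([364.4, 319.4]), np.int32(89), array([357, 317,  16,   6], dtype=int32)), (array([324.1, 321. ]), np.int32(98), array([317, 318,  15,   7], dtype=int32))]
  tri [ 552.56918438 -176.94661576   22.25407565] 1.2896808894112413 onz [ 553.73688529 -179.592893      8.5     
[... 1341 characters left out ...]
t32))] [[212.3000030517578, 238.5], [268.29998779296875, 190.5], [286.5, 211.6999969482422], [230.5, 259.70001220703125]]
[[479.0, 305.0, 10.0], [588.0, 175.0, 10.0], [538.0, 133.0, 10.0], [429.0, 263.0, 10.0]]
blue [(array([333.5, 219.9]), np.int32(589), array([296, 203,  69,  31], dtype=int32)), (array([334.5, 206.9]), np.int32(33), array([330, 204,  10,   7], dtype=int32)), (array([333.3, 212.9]), np.int32(48), array([327, 209,  13,   9], dtype=int32))] [[293.8999938964844, 206.8000030517578], [303.8999938964844, 188.60000610351562], [364.79998779296875, 221.8000030517578], [354.79998779296875, 240.0]]
[[428.0, 247.0, 10.0], [452.0, 340.0, 10.0], [589.0, 175.0, 10.0], [560.0, 99.0, 10.0]]
```

View pics/ct.png

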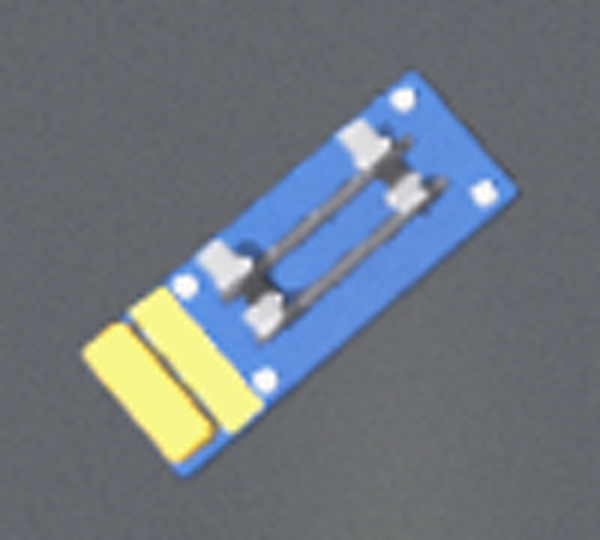

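View pics/cs.png

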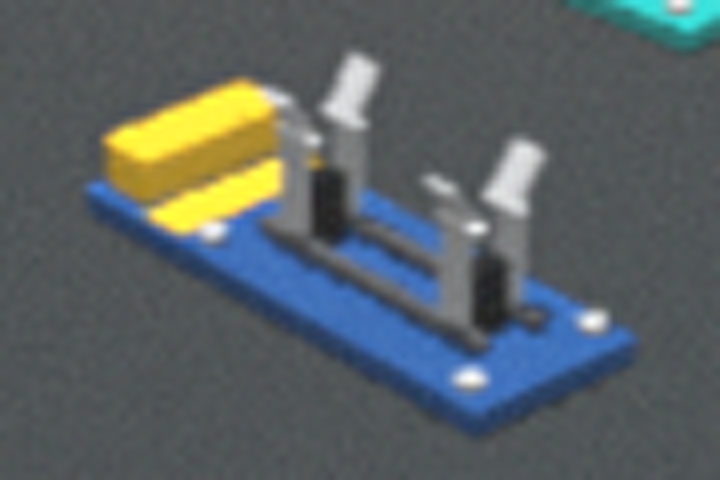

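The top crop shows four screws at crop px (400,98), (484,192), (185,287) and (265,380), with the guides' outer top edges on the far side near (348,129) and (209,249). In the side crop those same edges are near (530,144) and (365,58).

```bash
python3 - <<'E'
from h import *
np.set_printoptions(precision=1,suppress=True)
T,S=cam("top"),cam("side")
ft=lambda x,y:np.array([200+(x+.5)/6-.5,180+(y+.5)/6-.5]); fs=lambda x,y:np.array([285+(x+.5)/8-.5,180+(y+.5)/8-.5])
sc=[((400,98),(593,321)),((484,192),(470,378)),((265,380),(213,231))]
for t,s in sc: print("screw",*tri(T,ft(*t),S,fs(*s)),onz(T,ft(*t),11))
print("screw4",onz(T,ft(185,287),11))
A=[onz(T,ft(*p),11)[:2] for p in((400,98),(484,192),(185,287),(265,380))]
a=(A[2]+A[3]-A[0]-A[1]);a/=np.linalg.norm(a);print("axis",a,np.degrees(np.arctan2(a[1],a[0])),"mean",np.mean(A,0))
n=np.array([-a[1],a[0]])
for t,s in(((348,129),(530,144)),((209,249),(365,58))):
    p,e=tri(T,ft(*t),S,fs(*s)); d=p[:2]-np.mean(A,0); print("guide",p,e,"rel mean x,y",d@a,d@n)
for t in((82,350),(122,322),(215,432),(178,462)):  # block top corners
    d=onz(T,ft(*t),28)[:2]-np.mean(A,0); print("block",d@a,d@n)
for t in((412,72),(520,190),(182,478)): d=onz(T,ft(*t),10)[:2]-np.mean(A,0); print("base",d@a,d@n)
RT,RS=(395,150,445,250),(310,305,430,340)
def c(d,r,los):
    m=sum(blobs(d,l,h,r)[1] for l,h in los); n,l,s,cc=cv2.connectedComponentsWithStats(m); return [(cc[i],s[i]) for i in range(1,n) if s[i,4]>9]
O=[((7,110,90),(26,255,255))];R=[((0,120,60),(6,255,255)),((170,120,60),(180,255,255))]
for L in(O,R):
    a_,b_=c(T,RT,L),c(S,RS,L); 
    for i in a_:
        print(i[0],i[1],onz(T,i[0],8.5))
        for j in b_:
            p,e=tri(T,i[0],S,j[0]); 
            if e<8: print("  ",p,e)
E
```

```text
screw [575.2 179.5  12.9] 0.8224903775340854 [575.  179.8  11. ]
screw [538.1 147.3  13.9] 0.5252997090484863 [538.2 147.7  11. ]
screw [467.7 231.9  13.7] 1.3721867212378729 [467.2 232.5  11. ]
screw4 [503.4 263.1  11. ]
axis [-0.6  0.8] 130.30136303769666 mean [521.  205.8]
guide [556.2 191.   64. ] 0.6902616455492347 rel mean x,y -34.055173554069306 -17.36485767172285
guide [512.6 241.9  65.2] 0.010315238734165046 rel mean x,y 32.98539930504201 -17.02005907007881
block 97.98153459105565 -27.739627438647652
block 79.67489618128187 -25.804374082446593
block 80.0980107789878 29.013268541056103
block 97.98596199320637 28.392436404489466
base -64.86129495232639 -29.225478404771586
base -66.33235122561182 32.8229639060552
base 103.74352842673314 31.09823546603325
[419.1 202.9] [415 197   9  13  95] [ 553.2 -171.6    8.5]
   [ 553.5 -171.3   10.3] 1.051214138591297
[416.9 233.5] [415 228   6  11  39] [ 482.8 -164.9    8.5]
   [ 483.4 -164.7    9.3] 1.2461742369705986
[420.8 163.9] [418 161   7   6  30] [ 643.5 -177.7    8.5]
   [ 643.5 -177.5    9.7] 0.6044520290687485
[420.2 176.1] [418 174   6   5  16] [ 615.2 -175.7    8.5]
   [ 615.  -175.4   10.3] 0.13891480268585904
```

```bash
cat > go.py <<'E'
import sys
from h import *
from scipy.spatial.transform import Rotation as Ro
# go.py x y z yaw : shift (units of 200mm) and turn (units of 60deg) from the measured pose
x,y,z,w=map(float,sys.argv[1:5]); s=manip.sense()
R=Ro.from_rotvec(s["ee_rot"]); G=Ro.from_euler("ZX",[w,180],degrees=True)
print("shift",(R.inv().apply(np.array([x,y,z])-s["tcp_pos"])/200).round(4),"turn",((R.inv()*G).as_rotvec(degrees=True)/60).round(4),
 "yaw",np.degrees(np.arctan2(*R.apply([1,0,0])[1::-1])).round(2),"pos",s["tcp_pos"].round(1),"F",s["wrist_force"].round(1),"q",s["joint_pos"].round(2),"w",s["width"].round(3),s["gripper_force"],s["time_s"])
E
python3 go.py 553.3 -171.5 200 -4.55
```

```text
Traceback (most recent call last):
  File "go.py", line 8, in <module>
    "yaw",np.degrees(np.arctan2(*R.apply([1,0,0])[1::-1])).round(2),"pos",s["tcp_pos"].round(1),"F",s["wrist_force"].round(1),"q",s["joint_pos"].round(2),"w",s["width"].round(3),s["gripper_force"],s["time_s"])
                                                                                                                                                              ^^^^^^^^^^^^^^^^
AttributeError: 'float' object has no attribute 'round'
```

```bash
sed -i 's/s\["width"\].round(3)/round(s["width"],3)/' go.py
python3 go.py 553.3 -171.5 200 -4.55
```

```text
shift [ 2.0966 -0.6262  0.2809] turn [-4.000e-04  0.000e+00  5.159e-01] yaw 26.4 pos [ 233.4 -470.2  256.1] F [ 1.  -0.2  0.2] q [-1.27  0.26 -0.05  1.26  0.    1.42] w 0.997 0.0 0.3
```

```bash
python3 -m creep '[[[0.16,-0.05,0,0,0,0.08],[0.34,-0.1,0,0,0,0.18],[0.53,-0.16,0,0,0,0.28],[0.72,-0.21,0,0,0,0.38],[0.9,-0.27,0,0,0,0.48]]]' 0; python3 go.py 553.3 -171.5 160 -4.55
```

```text
time_s: 0.72
tcp_pos: [371.8, -340.5, 256.3]
ee_rot: [3.141, -0.075, 0.0]
wrist_force: [0.7, -0.0, -0.0]
width: 0.997
gripper_force: 0.0
shift [ 0.8661 -0.8871  0.4816] turn [ 0.0001 -0.0002  0.0305] yaw -2.72 pos [ 371.8 -340.5  256.3] F [ 0.7 -0.  -0. ] q [-0.9   0.23 -0.1   1.25  0.    2.29] w 0.997 0.0 0.7167
```

```bash
python3 -m creep '[[[0.12,-0.12,0.07,0,0,0.03],[0.25,-0.26,0.14,0,0,0.03],[0.38,-0.4,0.2,0,0,0.03],[0.5,-0.53,0.27,0,0,0.03],[0.63,-0.65,0.34,0,0,0.03]]]'; python3 -m creep '[[[0.1,-0.1,0.06,0,0,0],[0.2,-0.2,0.12,0,0,0],[0.236,-0.237,0.14,0,0,0],[0.236,-0.237,0.14,0,0,0]]]'; python3 go.py 553.3 -171.5 28 -4.55
python3 - <<'E'
from h import *
T,S=cam("top"),cam("side")
a=T["color"][130:280,340:480];b=S["color"][200:350,290:440]
cv2.imwrite("pics/ap.png",np.hstack([cv2.resize(a,(400,428)),cv2.resize(b,(400,428))])[:,:,::-1])
E
```

```text
time_s: 1.13
tcp_pos: [502.9, -215.4, 187.8]
ee_rot: [3.139, -0.115, 0.0]
wrist_force: [0.4, -0.8, 0.3]
width: 0.998
gripper_force: 0.0
time_s: 1.47
tcp_pos: [553.3, -171.8, 159.0]
ee_rot: [-3.139, 0.111, 0.003]
wrist_force: [0.5, -0.3, 0.2]
width: 1.001
gripper_force: 0.0
shift [ 0.0011 -0.0008  0.655 ] turn [-0.0008  0.0016  0.0082] yaw -4.06 pos [ 553.3 -171.8  159. ] F [ 0.5 -0.3  0.2] q [-0.44  0.4  -0.11  1.06  0.    2.77] w 1.001 0.0 1.4667
```

View pics/ap.png

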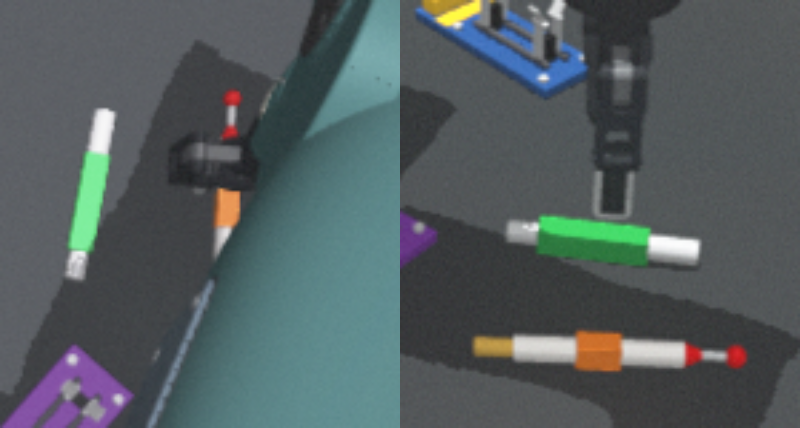

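The gripper is above the orange grip (side crop: fingers at (613,195), grip at (598,350)), with nothing under the fingers. Next I descend and close.

```bash
python3 -m creep '[[[0,0,0.16,0,0,0.008],[0,0,0.34,0,0,0.008],[0,0,0.5,0,0,0.008],[0,0,0.61,0,0,0.008],[0,0,0.655,0,0,0.008]]]' 0; python3 -m creep '[[[0,0,0,0,0,0],[0,0,0,0,0,0],[0,0,0,0,0,0],[0,0,0,0,0,0],[0,0,0,0,0,0]]]' 0.5 50;  python3 -m creep '[[[0,0,0,0,0,0],[0,0,0,0,0,0],[0,0,0,0,0,0],[0,0,0,0,0,0],[0,0,0,0,0,0]]]' 1 60; python3 go.py 553.3 -171.5 160 -4.55
```

```text
time_s: 1.98
tcp_pos: [550.5, -174.1, 27.3]
ee_rot: [-3.138, 0.131, 0.004]
wrist_force: [-0.2, 0.6, -0.0]
width: 0.999
gripper_force: 0.0
time_s: 2.4
tcp_pos: [553.1, -173.8, 30.5]
ee_rot: [3.138, -0.128, 0.003]
wrist_force: [0.6, -0.3, 0.5]
width: 0.5
gripper_force: 0.0
time_s: 2.82
tcp_pos: [552.7, -173.4, 29.9]
ee_rot: [3.139, -0.128, 0.001]
wrist_force: [-1.6, 1.5, 8.3]
width: 0.182
gripper_force: 59.0
shift [ 0.0025 -0.0096 -0.6505] turn [ 0.0002 -0.0006 -0.002 ] yaw -4.67 pos [ 552.7 -173.4   29.9] F [-1.6  1.5  8.3] q [-0.44  0.51 -0.31  0.75  0.    2.78] w 0.182 58.98836553096771 2.8167
```

```bash
python3 -m creep '[[[0,0,-0.08,0,0,0],[0,0,-0.22,0,0,0],[0,0,-0.4,0,0,0],[0,0,-0.58,0,0,0],[0,0,-0.7,0,0,0]]]'; python3 go.py 521 206 165 130.4
python3 - <<'E'
from h import *
T,S=cam("top"),cam("side")
b=S["color"][120:360,200:520]
cv2.imwrite("pics/lift.png",cv2.resize(b,None,fx=2,fy=2)[:,:,::-1])
E
```

```text
time_s: 3.23
tcp_pos: [552.9, -173.5, 172.5]
ee_rot: [3.138, -0.128, 0.003]
wrist_force: [0.5, -1.2, -0.9]
width: 0.179
gripper_force: 59.0
shift [-0.3136 -1.8782  0.0354] turn [ 2.9000e-03 -1.0000e-04 -2.2512e+00] yaw -4.67 pos [ 552.9 -173.5  172.5] F [ 0.5 -1.2 -0.9] q [-0.44  0.39 -0.09  1.09  0.    2.78] w 0.179 59.00170683860779 3.2333
```

View pics/lift.png

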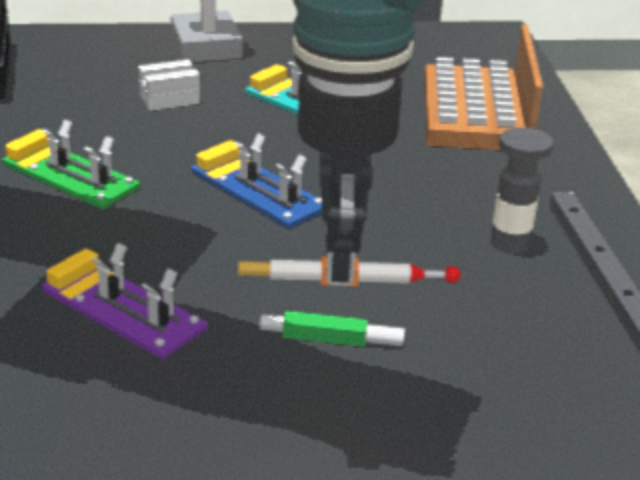

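The ruby probe is held level by its grip (crop px (340,270)), with the ball at (452,274). Now I carry it over and turn it.

```bash
python3 -m creep '[[[-0.01,-0.06,0,0,0,-0.08],[-0.03,-0.14,0,0,0,-0.17],[-0.04,-0.22,0,0,0,-0.26],[-0.05,-0.3,0,0,0,-0.36],[-0.06,-0.375,0,0,0,-0.45]]]'; python3 -m creep '[[[0.02,-0.07,0,0,0,-0.09],[0.05,-0.15,0,0,0,-0.18],[0.07,-0.22,0,0,0,-0.27],[0.09,-0.29,0,0,0,-0.36],[0.11,-0.36,0,0,0,-0.45]]]'; python3 -m creep '[[[0.05,-0.05,0,0,0,-0.09],[0.11,-0.11,0,0,0,-0.18],[0.16,-0.16,0,0,0,-0.27],[0.21,-0.22,0,0,0,-0.36],[0.265,-0.27,0,0,0,-0.45]]]'; python3 -m creep '[[[0.07,-0.02,0,0,0,-0.09],[0.14,-0.05,0,0,0,-0.18],[0.21,-0.07,0,0,0,-0.27],[0.29,-0.1,0,0,0,-0.36],[0.36,-0.12,0,0,0,-0.45]]]';  python3 go.py 521 206 165 130.4
```

```text
time_s: 3.75
tcp_pos: [546.2, -96.7, 168.3]
ee_rot: [-3.08, -0.616, 0.002]
wrist_force: [0.6, 0.2, -1.2]
width: 0.181
gripper_force: 59.0
time_s: 4.17
tcp_pos: [539.2, -21.9, 168.3]
ee_rot: [-2.851, -1.317, 0.002]
wrist_force: [0.5, -0.2, -1.5]
width: 0.177
gripper_force: 59.0
time_s: 4.58
tcp_pos: [532.5, 53.5, 168.3]
ee_rot: [-2.465, -1.946, 0.002]
wrist_force: [-0.2, -0.1, -0.8]
width: 0.181
gripper_force: 59.0
time_s: 5.0
tcp_pos: [526.3, 129.2, 168.4]
ee_rot: [-1.942, -2.468, 0.001]
wrist_force: [-0.3, 0.7, -1.2]
width: 0.179
gripper_force: 59.0
shift [0.3793 0.0647 0.0168] turn [-0.0013 -0.0006 -0.4467] yaw 103.6 pos [526.3 129.2 168.4] F [-0.3  0.7 -1.2] q [ 0.09  0.33 -0.19  1.05  0.    1.42] w 0.179 59.04394447803497 5.0
```

```bash
python3 -m creep '[[[0.08,0.01,0.0,0,0,-0.09],[0.16,0.03,0,0,0,-0.18],[0.24,0.04,0,0,0,-0.27],[0.32,0.06,0,0,0,-0.36],[0.379,0.065,0.017,0,0,-0.447]]]'; python3 -m creep '[[[0,0,0.08,0,0,0],[0,0,0.18,0,0,0],[0,0,0.25,0,0,0],[0,0,0.275,0,0,0],[0,0,0.275,0,0,0]]]'; python3 go.py 521 206 105 130.4
python3 - <<'E'
from h import *
T,S=cam("top"),cam("side")
cv2.imwrite("pics/pre_t.png",T["color"][:,:,::-1]);cv2.imwrite("pics/pre_s.png",S["color"][:,:,::-1])
a=T["color"][160:280,190:310];b=S["color"][120:260,270:410]
cv2.imwrite("pics/pre.png",np.hstack([cv2.resize(a,(400,400)),cv2.resize(b,(400,400))])[:,:,::-1])
E
```

```text
time_s: 5.42
tcp_pos: [522.0, 206.3, 165.3]
ee_rot: [-1.316, -2.852, 0.0]
wrist_force: [0.5, 0.1, -0.8]
width: 0.179
gripper_force: 59.0
time_s: 5.83
tcp_pos: [521.2, 204.8, 109.3]
ee_rot: [-1.323, -2.847, 0.003]
wrist_force: [0.5, 0.2, -0.2]
width: 0.177
gripper_force: 59.0
shift [0.005  0.003  0.0215] turn [-0.0025 -0.0013 -0.0043] yaw 130.14 pos [521.2 204.8 109.3] F [ 0.5  0.2 -0.2] q [ 0.23  0.41 -0.24  0.92 -0.    1.1 ] w 0.177 59.04531240463257 5.8333
```

View pics/pre.png

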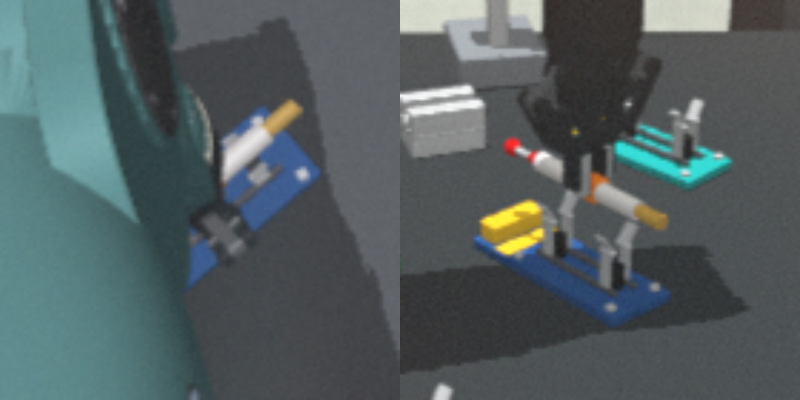

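The ball end points over the yellow block and the brass end sits at crop px (290,110) in the top view and (650,215) in the side view. I'll triangulate the brass to check the held probe against the clip axis.

```bash
python3 - <<'E'
from h import *
np.set_printoptions(precision=1,suppress=True)
T,S=cam("top"),cam("side")
a=blobs(T,(15,90,60),(27,255,255),(250,180,290,215))[0];b=blobs(S,(15,90,60),(27,255,255),(345,180,370,205))[0];print(a,b)
r=blobs(S,(0,120,60),(5,255,255),(295,160,320,180))[0];print(r)
p,e=tri(T,max(a,key=lambda q:q[1])[0],S,max(b,key=lambda q:q[1])[0]); an=np.radians(130.4);u=np.array([np.cos(an),np.sin(an)]);n=np.array([-u[1],u[0]])
d=p[:2]-[521,206];print(p,e,"rel seat",d@u,d@n, "tcp",manip.sense()["tcp_pos"])
for q in r: P=onz(S,q[0],p[2]); d=P[:2]-[521,206]; print("red",P,d@u,d@n)
E
```

```text
[(array([274.2, 193.8]), np.int32(62), array([269, 189,  11,  11], dtype=int32))] [(array([358., 195.]), np.int32(65), array([353, 191,  11,   9], dtype=int32))]
[(array([308.5, 171. ]), np.int32(12), array([307, 168,   4,   6], dtype=int32))]
[567.4 150.7  91.9] 1.0007264346239395 rel seat -72.18692270076866 0.4778304809962021 tcp [522.6 205.1 111.7]
red [462.8 271.2  91.9] 87.33858953024432 2.065921778124582
```

```bash
python3 -m creep '[[[0.006,0.004,0.0,0,0,-0.003],[0.006,0.004,0.05,0,0,-0.003],[0.006,0.004,0.1,0,0,-0.003],[0.006,0.004,0.14,0,0,-0.003],[0.006,0.004,0.15,0,0,-0.003]]]' - 80; python3 -m creep '[[[0,0,0.01,0,0,0],[0,0,0.02,0,0,0],[0,0,0.03,0,0,0],[0,0,0.04,0,0,0],[0,0,0.04,0,0,0]]]'; python3 -m creep '[[[0,0,0.01,0,0,0],[0,0,0.02,0,0,0],[0,0,0.03,0,0,0],[0,0,0.03,0,0,0]]]'; python3 go.py 521 206 60 130.4
```

```text
time_s: 6.45
tcp_pos: [521.1, 206.2, 78.9]
ee_rot: [-1.319, -2.849, 0.002]
wrist_force: [0.4, 0.1, -2.1]
width: 0.167
gripper_force: 83.3
time_s: 6.87
tcp_pos: [522.1, 206.4, 72.8]
ee_rot: [1.32, 2.851, 0.0]
wrist_force: [0.7, -0.6, -1.5]
width: 0.168
gripper_force: 83.4
time_s: 7.2
tcp_pos: [521.8, 206.4, 66.4]
ee_rot: [-1.32, -2.85, 0.001]
wrist_force: [-0.1, -1.0, -2.9]
width: 0.174
gripper_force: 83.2
shift [ 0.0011 -0.0042  0.0318] turn [-0.0006 -0.0002 -0.0014] yaw 130.32 pos [521.8 206.4  66.4] F [-0.1 -1.  -2.9] q [ 0.23  0.45 -0.31  0.81 -0.    1.1 ] w 0.174 83.20362210273743 7.2
```

```bash
python3 -m creep '[[[0,0,0.005,0,0,0],[0,0,0.01,0,0,0],[0,0,0.015,0,0,0],[0,0,0.015,0,0,0]]]'; python3 -m creep '[[[0,0,0.005,0,0,0],[0,0,0.01,0,0,0],[0,0,0.015,0,0,0],[0,0,0.015,0,0,0]]]'; python3 -m creep '[[[0,0,0.005,0,0,0],[0,0,0.005,0,0,0],[0,0,0.005,0,0,0]]]'
```

```text
time_s: 7.53
tcp_pos: [521.7, 206.4, 63.5]
ee_rot: [-1.319, -2.85, 0.001]
wrist_force: [-1.0, -1.9, -3.2]
width: 0.172
gripper_force: 83.2
time_s: 7.87
tcp_pos: [521.9, 206.5, 61.3]
ee_rot: [1.32, 2.851, 0.0]
wrist_force: [-5.4, -2.1, 8.0]
width: 0.169
gripper_force: 84.7
time_s: 8.12
tcp_pos: [521.9, 206.5, 61.2]
ee_rot: [1.319, 2.85, 0.001]
wrist_force: [-9.8, -3.5, 23.2]
width: 0.17
gripper_force: 86.6
```

The stop is stiff: 23 N at TCP 61.2, which puts the axis near 40 mm. I'll relax the sideways load and release.

```bash
python3 -m creep '[[[0,-0.003,-0.002,0,0,0],[0,-0.005,-0.004,0,0,0],[0,-0.005,-0.004,0,0,0]]]' - 30; python3 -m creep '[[[0,0,0,0,0,0],[0,0,0,0,0,0],[0,0,0,0,0,0],[0,0,0,0,0,0],[0,0,0,0,0,0]]]' 0.5;python3 -m creep '[[[0,0,-0.08,0,0,0],[0,0,-0.2,0,0,0],[0,0,-0.38,0,0,0],[0,0,-0.57,0,0,0],[0,0,-0.75,0,0,0]]]' 0.4; python3 -m creep '[[[0,0.1,0,0,0,0],[-0.1,0.2,0,0,0,0],[-0.2,0.35,0,0,0,0],[-0.3,0.5,0,0,0,0],[-0.4,0.65,0,0,0,0]]]' 0
python3 - <<'E'
from h import *
T,S=cam("top"),cam("side")
a=T["color"][170:270,200:300];b=S["color"][170:250,290:370]
cv2.imwrite("pics/end.png",np.hstack([cv2.resize(a,(400,400)),cv2.resize(b,(400,400))])[:,:,::-1])
np.set_printoptions(precision=1,suppress=True)
O=((7,110,90),(18,255,255))
for nm,(lo,hi) in dict(or_=((5,140,90),(19,255,255)),red=((0,120,60),(4,255,255))).items(): print(nm,blobs(T,lo,hi,(200,170,300,270))[0],blobs(S,lo,hi,(290,170,370,250))[0])
E
```

```text
time_s: 8.37
tcp_pos: [521.7, 206.3, 61.3]
ee_rot: [1.319, 2.85, 0.003]
wrist_force: [-3.3, 2.5, 8.9]
width: 0.17
gripper_force: 84.7
time_s: 8.78
tcp_pos: [521.3, 205.8, 60.6]
ee_rot: [-1.32, -2.851, 0.0]
wrist_force: [0.4, 0.0, -0.3]
width: 0.497
gripper_force: 0.0
time_s: 9.2
tcp_pos: [520.9, 205.7, 212.5]
ee_rot: [-1.32, -2.851, 0.0]
wrist_force: [1.6, -0.5, -0.3]
width: 0.602
gripper_force: 0.0
time_s: 9.62
tcp_pos: [673.5, 229.0, 210.8]
ee_rot: [1.32, 2.851, 0.0]
wrist_force: [0.2, 0.4, -0.2]
width: 1.004
gripper_force: 0.0
or_ [(array([253.1, 218. ]), np.int32(82), array([248, 212,  12,  13], dtype=int32))] [(array([333.7, 202.9]), np.int32(95), array([328, 198,  14,  12], dtype=int32))]
red [] [(array([308.5, 189.1]), np.int32(11), array([306, 188,   6,   4], dtype=int32))]
```

View pics/end.png

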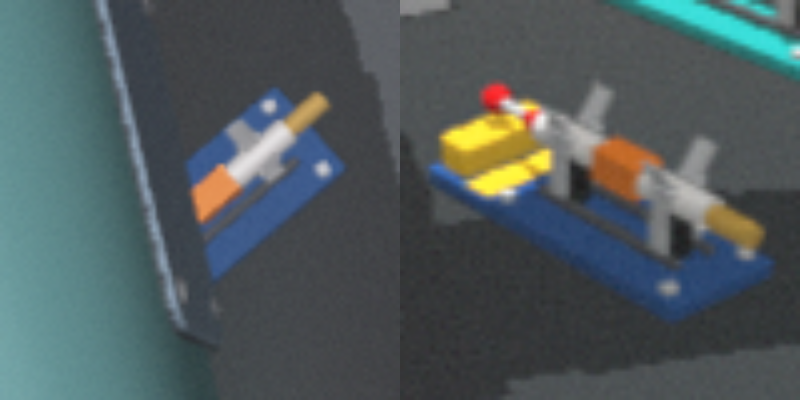

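The probe sits between both jaw pairs, with its ball over the yellow block (side crop (495,97)) and its grip midway between the pairs (627,168). One numeric check of height and centring from the brass and the grip.

```bash
python3 - <<'E'
from h import *
np.set_printoptions(precision=1,suppress=True)
T,S=cam("top"),cam("side")
lo,hi=(15,90,60),(27,255,255)
a=blobs(T,lo,hi,(265,185,290,205))[0];b=blobs(S,lo,hi,(348,205,370,222))[0];print(a,b)
p,e=tri(T,max(a,key=lambda q:q[1])[0],S,max(b,key=lambda q:q[1])[0])
an=np.radians(130.4);u=np.array([np.cos(an),np.sin(an)]);n=np.array([-u[1],u[0]])
d=p[:2]-[521,206];print(p,e,d@u,d@n)
for px in((308.5,189.1),(333.7,202.9)):
    P=onz(S,px,41); d=P[:2]-[521,206]; print(P,d@u,d@n)
E
```

```text
[(array([276.4, 197.5]), np.int32(54), array([271, 193,  11,  10], dtype=int32))] [(array([356.4, 214.7]), np.int32(65), array([351, 211,  12,   9], dtype=int32))]
[566.6 152.4  41.8] 0.4077402914117942 -70.34736067356151 0.03350018275137091
[462.8 277.7  41. ] 92.32485922417267 -2.210264722822074
[519.5 208.6  41. ] 2.938197767485102 -0.5834795735440506
```

```bash
python3 -c "
from station import manip
print(manip.job_done())"
```

```text
the job is handed in; nothing more can be done
None
```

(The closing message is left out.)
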